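# Clip the kiln key to its eye

### The job

Put the kiln key away: take the wooden grip with the snap hook (not the one with the plain ring) and press the hook's sprung gate against the upright bar of the steel eye on the wooden block until the bar is inside the hook, then pull the key back in line with its grip, with a steady tug of 5 to 10 newtons for half a second, so that the bar sits in the hook's nose and the gate has sprung shut. Let go of the key lying flat on the table, still clipped; never force it against the eye with 20 newtons or more, and leave everything else where it is.

Things in the scene. Friction and masses are not known exactly. Their poses are not given: they have to be found in the camera images.
- clip_mid (a point): Middle of the kiln key's wooden grip (0.16 kg in all): a block 70 long (x) x 26 wide (y) x 34 mm high, lying flat; this point is 17 mm above its underside. x points along the grip to the snap hook, z up, y to the gate's side. The hook is a level loop of 7 mm steel wire at this height, 190 mm overall with a flat key at the tail (to x = -67 mm).
- clip_bow (a point): Seat in the hook's nose, 87 mm ahead of clip_mid on its x axis, same axes: where the bar's centre lies when drawn home. Wire centre lines from clip_mid: spine at y = -14 from x = 47 to 83, V-shaped nose with its corner at x = 97, y = 0, ending at x = 83, y = +14 (its round end at x = 79.5). Pulled to -x, the bar slides into the V and the gate springs shut.
- clip_gate (a point): Point on the shut gate's centre line where the bar is best pressed in: x = 69, y = 14 mm from clip_mid, same axes. The gate, a 6 mm rod, runs from its pivot at x = 47 to its tip at x = 78. The bar must enter at x = 66 to 74; nearer the pivot the gate jams before the bar is in. Its centre clears the nose's end once at y under +7, and is stopped hard between y = +1 (gate's stop) and -7 (spine).
- gate (a joint): Turn of the sprung gate about its upright pivot: 0 shut, growing as it is pressed into the hook, 0.8 rad at its hard stop. Pressed at clip_gate it yields from about 2 N and takes about 6 N near the stop; it springs shut by itself.
- stand: Fixed wooden block 50 (x) x 60 (y) x 58 mm (z) carrying the eye; origin under its centre, on the table. Its -x face looks towards the robot; a 6 mm foot board is behind. To be clipped the key lies along that face, its x axis to this frame's -y and its gate side (its y) to this frame's +x (key's yaw = block's yaw - 90 degrees), and is pressed to +x.
- eye_plate (a point): Centre of the steel plate on the block's -x face, 25 mm before the origin, 29 mm up, axes as the block. The eye is a staple of 7 mm rod: level rods come out here at heights 6 and 46 mm, joined by an upright bar. The bar (origin of the eye) is 30 to 54 mm out (to -x) and up to 5 mm to either side (y); this differs each time and is not measured: find it by feel or sight.
Not all that is in view belongs to the job. What is shaped like the part that bears clip_mid but turquoise is not meant.

How it is judged (in metres and radians):
On the way, in this order (a step that is already met when the one before it is completed fails the run):
1. the eye's bar presses the gate in (value of joint gate above 0.3 rad and contact force between clip and eye above 1 N), for 0.05 s.
2. with the bar inside and the gate shut again, the key is tugged back with at least 5 N against the bar, which lies in the hook's nose (value of joint gate below 0.12 rad and contact force between clip and eye above 5 N and x of clip_bow in the frame of eye between -0.008 and 0.008 m and y of clip_bow in the frame of eye between -0.004 and 0.005 m), for 0.2 s.
At the end, for the whole second after the job is handed in: The kiln key lies flat (0.1 rad) and still on the table, its hook 13 to 21 mm up, clipped on the eye: the seat in the nose lies within 8 mm of the bar's centre line across the key, and from 9 mm ahead of to 5 mm behind it along the key; the gate is shut (under 0.12 rad) (value of joint gate below 0.12 rad and x of clip_bow in the frame of eye between -0.008 and 0.008 m and y of clip_bow in the frame of eye between -0.009 and 0.005 m and z of clip_bow in the frame of eye between 0.013 and 0.021 m and angle between clip_mid's own z axis and vertical below 0.1 rad and linear speed of clip below 0.02 m/s); the robot touches nothing.
It fails at once if the key is forced against the eye with more than 20 N (contact force between clip and eye above 20 N).
It fails at once if the robot pushes the eye or its block with more than 20 N (contact force between any of the arm, the fingers and eye above 20 N or contact force between any of the arm, the fingers and stand above 20 N).
It fails at once if another loose thing is moved by more than 30 mm (distance of any of ringkey, jar, pot_a, pot_b, bird, offcut, bowl, brush from where it was at the start of the episode above 0.03 m).
It also fails if it takes over 72 s, if anything falls off the work surface, if the arm or the gripper's body presses on something with over 40 N, if the wrist force passes 120 N, or if a joint passes its speed limit or range.

### The arm

A 6-joint arm with a two-finger parallel gripper is mounted at the origin on the work surface. World frame = base frame: x ahead of the robot, y to its left, z up, the work surface at z = 0. Lengths are in mm, angles in rad, forces in N, time in s.
With the tool pointing down it reaches from about 300 to 775 mm from the base axis. Payload 14.6 kg.
Tool frame: the origin (TCP) lies midway between the tips of the shut fingers; the grasp point (between the pads) lies 19 mm behind it (grip_depth is the distance from the TCP to the grasp point, in mm); z points along the fingers, y is the direction in which the jaws open and shut (so a half turn about z gives the same grasp; the last joint's range is limited). The gripper opens to 94 mm and grips with 3 to 60 N. Pads are 16 mm wide; open, the fingers measure 119 mm over their backs; the gripper's body (75 mm by 177 mm) begins 78 mm behind the grasp point.
Start: joints at [-1.389, 0.3, 1.521, -0, 1.321, -0.067], TCP at [135.426, -533.056, 205.446] pointing down, gripper open.
Joint ranges: [-3.03, 3.03], [-0.79, 2.21], [0.23, 2.52], [-1.04, 4.18], [0, 3.07], [-2.55, 2.55]. Speed limits (rad/s): [2.22, 2.22, 2.57, 3.14, 3.14, 3.14].

### API

Orientations are given as [roll, pitch, yaw] about the fixed x, y, z axes, in that order (R = Rz(yaw) Ry(pitch) Rx(roll)).
In Python, from cell import read_state, camera, camera_info, sign_off, grip_depth gives the robot as it stands.
- The arm moves only by the tool drive_tool, never from a script. Its argument "motion" is one flat list of numbers, 4 for each row, row after row: the shift along the tool's x, y, z in mm, then the turn about the tool's z in rad. A call has 1 to 8 rows; each row shifts and turns the pose as measured when the row begins, along the tool's axes as they then stand; what a row does not reach is not made up. A row lasts 1/12 s, in which the tool goes at most 41.7 mm and 7.16 degrees, less where a joint would pass 70% of its speed; a pose out of reach is approached as far as the arm can. A call is refused whole if a number of a shift passes 41.7 or a number of a turn 0.125, either way. A call with a gripper value outside its range is refused whole. "jaw" is the closure, from 0 (fully open) to 1 (shut), set as the call begins (left out, the last holds). The fingers move at their own pace and stop on an object; "grip_force" is the grip in N (left out, the last holds). Time passes only in rows, so rows that do not move let the fingers close. It gives the time, the measured TCP pose, the force and the opening at its end, in the units of the state.
- read_state(): the state, without advancing time (a new reading comes with each control period).
- camera(name): name is "scene" or "side" or "wrist"; returns the picture (400x640x3 uint8, red, green, blue); there is no depth.
- camera_info(name): a dict with "fovy" (degrees; the focal length in pixels is half the picture's height over the tangent of half this angle, whatever the lens; pixels are square), "cx", "cy" (the principal point, pixels), "camera_from_world" (4x4, takes a point from world to camera coordinates). Camera axes: x right, y up, looking along -z (the intrinsics and any distortion apply to the point x, -y, -z); pixel columns grow to the right and rows downward; lengths in mm; the calibration is good to about 2 mm. A picture is of the moment at which its call begins: read the wrist's pose just before it. camera_info takes no time and is no camera call; for the wrist camera it gives the pose at the moment of the call.
- sign_off(): hands the job in, once; it reports no verdict.
The state is a dict: "clock": time; "joints": joint angles; "qd": joint speeds; "effort": joint torques, N m; "eef_pos": TCP position; "eef_rot": TCP orientation; "wrist_force": force on the tool from outside, world axes, zero at the start; "moment": the same for the moment, N m; "finger_gap": finger opening in mm.
Only numpy, scipy, OpenCV 4.12 (cv2) and the standard library are available. Lean on these libraries where they do the work, as an engineer would, in place of code of your own. Each camera call takes 0.05 s, during which the arm holds its last target. There are 200 camera calls.

## Working session

There is one attempt and no reset: what is moved stays moved. The work goes in short steps, Python scripts to look and compute and a tool call to move; the robot and the scene stay as the last step left them, time stands still between calls to the robot, and variables do not carry over. Pictures are saved under pics/ and viewed, on a budget of 10 in all, crops included, one or two more only if the job needs it, and the job is handed in when it is done.

Besides the shell and the picture viewer there is one more tool, called as name(argument=value, ...) on one line, values as JSON. drive_tool: Moves the arm, as the interface text tells. Its arguments: {"type":"object","properties":{"motion":{"type":"array","items":{"type":"number"}},"jaw":{"type":"number"},"grip_force":{"type":"number"}},"required":["motion"]}

```bash
mkdir -p pics; cat > h.py <<'E'
import numpy as np, cv2
from cell import *
def save(name,fn,crop=None,scale=1):
    im=camera(name)[:,:,::-1]
    if crop: x0,y0,x1,y1=crop; im=im[y0:y1,x0:x1]
    im=cv2.resize(im,None,fx=scale,fy=scale,interpolation=cv2.INTER_CUBIC); cv2.imwrite('pics/'+fn,im)
def ray(name,u,v,info=None):
    i=info or camera_info(name); f=200/np.tan(np.radians(i['fovy'])/2)
    T=np.array(i['camera_from_world']); R=T[:3,:3]; c=-R.T@T[:3,3]
    d=R.T@np.array([(u-i['cx'])/f,-(v-i['cy'])/f,-1]); return c,d
def atz(name,u,v,z,info=None):
    c,d=ray(name,u,v,info); return c+d*(z-c[2])/d[2]
def proj(name,p,info=None):
    i=info or camera_info(name); f=200/np.tan(np.radians(i['fovy'])/2)
    T=np.array(i['camera_from_world']); q=T[:3,:3]@np.array(p)+T[:3,3]
    return i['cx']+f*q[0]/-q[2], i['cy']-f*q[1]/-q[2]
E
python3 - <<'E'
from h import *
a=camera('scene');b=camera('side')
cv2.imwrite('pics/a.png',np.vstack([a])[:,:,::-1]);cv2.imwrite('pics/b.png',b[:,:,::-1])
for n in('scene','side','wrist'):
    i=camera_info(n);print(n,i)
print(grip_depth,read_state())
E
```

```text
scene {'fovy': 54.1531341521857, 'cx': 329.6014222247118, 'cy': 198.28716358517107, 'camera_from_world': array([[-8.59735519e-01,  5.10122838e-01,  2.50904115e-02,
         3.78402125e+02],
       [-2.65635235e-01, -4.88566427e-01,  8.31108157e-01,
         9.09384844e+01],
       [ 4.36225584e-01,  7.07868305e-01,  5.55544510e-01,
        -1.34866273e+03],
       [ 0.00000000e+00,  0.00000000e+00,  0.00000000e+00,
         1.00000000e+00]])}
side {'fovy': 42.56533547195307, 'cx': 326.1896529318734, 'cy': 196.2923085714758, 'camera_from_world': array([[-9.96662844e-01, -8.00728042e-02, -1.58594390e-02,
         4.72504279e+02],
       [ 4.90822508e-02, -7.43106085e-01,  6.67371171e-01,
        -3.07137099e+01],
       [-6.52235267e-02,  6.64365632e-01,  7.44556377e-01,
        -1.25583607e+03],
       [ 0.00000000e+00,  0.00000000e+00,  0.00000000e+00,
         1.00000000e+00]])}
wrist {'fovy': 59.07511134461536, 'cx': 327.15418627049206, 'cy': 201.05683401039022, 'camera_from_world': array([[ 2.45676186e-01, -9.69351939e-01, -1.72305273e-04,
        -5.50011146e+02],
       [ 9.4377
[... 204 characters left out ...]
0000e+00,
         1.00000000e+00]])}
18.8 {'clock': 0.1, 'joints': array([-1.38858498e+00,  3.00401930e-01,  1.52154039e+00, -2.08123627e-05,
        1.32070822e+00, -6.66080344e-02]), 'qd': array([ 0.00117982, -0.00063876, -0.00266715,  0.00292191, -0.00084453,
        0.00073905]), 'effort': array([ 1.36826078e-03, -5.32644618e+01, -3.53281581e+01,  7.09089939e-02,
        2.35308800e-02, -6.63906690e-05]), 'eef_pos': array([ 135.38555215, -532.82130401,  204.94148663]), 'eef_rot': array([-3.14053577e+00, -5.02970011e-05,  2.48824519e-01]), 'wrist_force': array([ 0.29299853, -0.33735433, -0.31257761]), 'moment': array([0.01264498, 0.01410009, 0.00635146]), 'finger_gap': 94.31991317411465}
```

View pics/a.png

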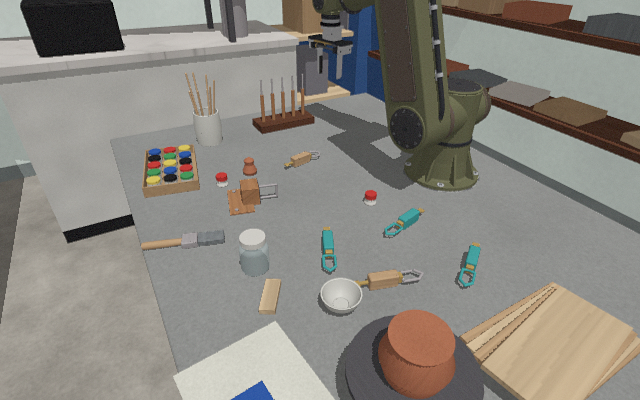

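View pics/b.png

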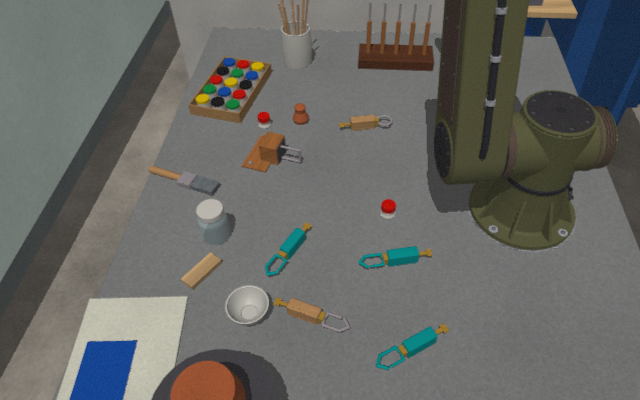

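Scene and side views. The candidates in the side view are:
- a wooden grip with a plain ring at (370,123)
- a wooden grip with a V-hook at (305,312), which is the kiln key by its description
- turquoise hooks at (290,245), (403,257) and (415,345), which are not meant

The block with the eye is at (272,150). Next is a close crop to check the choice.

```bash
python3 - <<'E'
from h import *
b=cv2.imread('pics/b.png')
k=cv2.resize(b[280:345,260:360],None,fx=6,fy=6,interpolation=cv2.INTER_CUBIC)[:, :600]
s=cv2.resize(b[125:175,235:315],None,fx=7.5,fy=7.5,interpolation=cv2.INTER_CUBIC)[:, :600]
s=s[:210+165]
out=np.vstack([cv2.resize(k,(400,260)),cv2.resize(s,(400,250))])
out=np.hstack([k[:390],np.zeros((390,0,3),np.uint8)])
# stack side by side: key 4x, stand 5x
k=cv2.resize(b[285:345,260:360],(800,480)[:2] and (500,300),interpolation=cv2.INTER_CUBIC)
s=cv2.resize(b[125:175,235:315],(480,300),interpolation=cv2.INTER_CUBIC)
o=np.zeros((600,500,3),np.uint8);o[:300]=k;o[300:,:480]=s
cv2.imwrite('pics/c.png',o)
E
```

```text
(no output)
```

View pics/c.png

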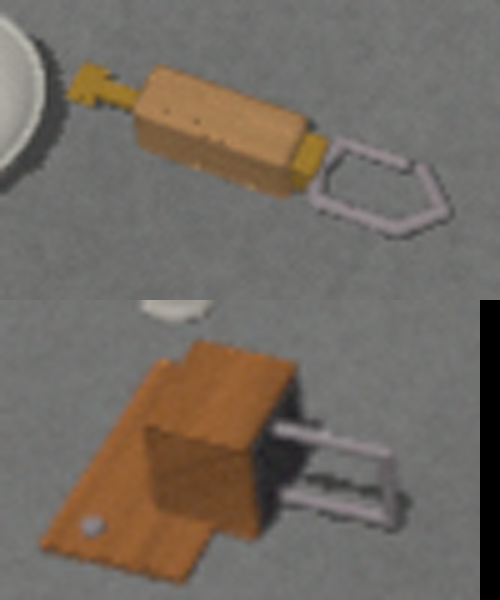

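Crop: in the key's hook, the upper branch has the break (the gate, gap at crop (412,165)) and the lower branch is the continuous spine. So this is the kiln key, gate side up in the image. The eye's bar shows at crop (393,452) to (390,520).

```bash
python3 - <<'E'
from h import *
P=[atz('side',260+u/5,285+v/5,34) for u,v in[(157,68),(310,118),(290,165),(137,112)]]
print(np.round(P,1)); c=np.mean(P,0); d=(P[1]+P[2]-P[0]-P[3])/2
print('key',c,np.linalg.norm(d),np.arctan2(d[1],d[0]))
n=atz('side',260+450/5,285+212/5,17);print('nose',n, n-c)
d=n-c;print('yaw2',np.arctan2(d[1],d[0]),np.hypot(*d[:2]))
P=[atz('side',235+u/6,125+(v-300)/6,58) for u,v in[(197,342),(298,362),(250,447),(145,427)]]
print(np.round(P,1));print('stand',np.mean(P,0),P[1]-P[0],P[2]-P[3],P[0]-P[3],P[1]-P[2])
print('bar',atz('side',235+393/6,125+152/6,46),atz('side',235+390/6,125+220/6,6))
# scene check
for p in [c,np.mean(P,0)]: print(proj('scene',p))
E
```

```text
[[520.9 307.8  34. ]
 [455.9 326.4  34. ]
 [462.1 348.1  34. ]
 [526.5 328.7  34. ]]
key [491.31320218 327.77315044  34.        ] 67.43931578711342 2.8561823065993104
nose [397.20917344 355.18322877  17.        ] [-94.10402874  27.41007832 -17.        ]
yaw2 2.8581602540114006 98.01469592756783
[[ 644.  -178.1   58. ]
 [ 597.2 -167.6   58. ]
 [ 610.5 -111.6   58. ]
 [ 657.9 -121.3   58. ]]
stand [ 627.42391313 -144.64133699   58.        ] [-46.82244626  10.505462     0.        ] [-47.39916828   9.71355122   0.        ] [-13.87762401 -56.72798219   0.        ] [-13.30090199 -55.93607141   0.        ]
bar [ 550.71178431 -125.13643091   46.        ] [ 554.02364139 -123.65064974    6.        ]
(np.float64(384.5417619520325), np.float64(274.21536814725823))
(np.float64(249.8797151493888), np.float64(183.54728086559103))
```

```bash
cat >> h.py <<'E'
def plan(p,yaw,n=None,dec=0,vmax=40):
    s=read_state(); p0=s['eef_pos']; y0=s['eef_rot'][2]
    D=np.array(p)-p0; dy=(yaw-y0+np.pi)%(2*np.pi)-np.pi
    n=n or int(max(np.ceil(np.linalg.norm(D)/vmax),np.ceil(abs(dy)/.12)))
    rows=[]
    for k in range(n):
        a=y0+dy*k/n; x=np.array([np.cos(a),np.sin(a)]); y=np.array([np.sin(a),-np.cos(a)])
        rows.append([round(float(v),dec) for v in (D[:2]@x/n,D[:2]@y/n,-D[2]/n)]+[round(float(-dy/n),3)])
    print('from',np.round(p0,1),np.round(s['eef_rot'],3),'F',np.round(s['wrist_force'],1),'D',np.round(D,1),'dyaw',round(dy,3),'t',s['clock'])
    for r in rows: print(r)
E
python3 -c "
from h import *
plan((500,-130,205),-.284)"
```

```text
from [ 135.4 -532.8  204.9] [-3.141 -0.     0.249] F [ 0.3 -0.3 -0.3] D [3.646e+02 4.028e+02 1.000e-01] dyaw -0.533 t 0.1
[32.0, -21.0, -0.0, 0.038]
[31.0, -23.0, -0.0, 0.038]
[31.0, -24.0, -0.0, 0.038]
[30.0, -25.0, -0.0, 0.038]
[29.0, -26.0, -0.0, 0.038]
[28.0, -27.0, -0.0, 0.038]
[27.0, -28.0, -0.0, 0.038]
[26.0, -29.0, -0.0, 0.038]
[24.0, -30.0, -0.0, 0.038]
[23.0, -31.0, -0.0, 0.038]
[22.0, -32.0, -0.0, 0.038]
[21.0, -33.0, -0.0, 0.038]
[20.0, -34.0, -0.0, 0.038]
[18.0, -34.0, -0.0, 0.038]
```

drive_tool(motion=[32, -21, 0, 0.038, 31, -23, 0, 0.038, 31, -24, 0, 0.038, 30, -25, 0, 0.038, 29, -26, 0, 0.038, 28, -27, 0, 0.038, 27, -28, 0, 0.038, 26, -29, 0, 0.038])

```text
clock: 0.77
eef_pos: [348.9, -297.8, 202.2]
eef_rot: [-3.137, 0.003, -0.078]
wrist_force: [1.6, -0.6, -0.3]
finger_gap: 93.8
```

drive_tool(motion=[24, -30, 0, 0.038, 23, -31, 0, 0.038, 22, -32, 0, 0.038, 21, -33, 0, 0.038, 20, -34, 0, 0.038, 18, -34, 0, 0.038])

```text
clock: 1.27
eef_pos: [515.3, -118.1, 202.1]
eef_rot: [-3.138, 0.005, -0.318]
wrist_force: [-0.1, -0.8, -0.2]
finger_gap: 94.0
```

```bash
python3 -c "
from h import *
plan((500,-130,205),-.284)"
```

```text
from [ 515.3 -118.1  202.1] [-3.138  0.005 -0.318] F [-0.1 -0.8 -0.2] D [-15.3 -11.9   2.9] dyaw 0.034 t 1.2667
[-11.0, 16.0, -3.0, -0.034]
```

drive_tool(motion=[-30, 0, -20, 0, -20, 0, -20, -0.034, 0, 0, 0, 0, 0, 0, 0, 0])

```text
clock: 1.6
eef_pos: [469.9, -95.3, 232.4]
eef_rot: [-3.136, 0.028, -0.277]
wrist_force: [0.2, -0.5, 0.0]
finger_gap: 93.7
```

```bash
python3 - <<'E'
from h import *
import pickle
s=read_state();print(s['eef_pos'],s['eef_rot'])
i=camera_info('wrist');pickle.dump(i,open('w1.pkl','wb'));save('wrist','w1.png')
S=np.array([627,-145.]);a=-.23;R=np.array([[np.cos(a),-np.sin(a)],[np.sin(a),np.cos(a)]])
for p in [(-77,2,46),(-77,2,6),(-25,0,29)]:
    q=S+R@p[:2]; print(p,q,proj('wrist',[*q,p[2]],i))
E
```

```text
[469.8968321 -95.3358994 232.4312297] [-3.13646124  0.02773733 -0.27742871]
(-77, 2, 46) [ 552.48364263 -125.4983979 ] (np.float64(334.1919548128326), np.float64(90.40608340928223))
(-77, 2, 6) [ 552.48364263 -125.4983979 ] (np.float64(333.63095777960706), np.float64(92.18380102508185))
(-25, 0, 29) [ 602.65834012 -139.30056191] (np.float64(333.68660008154956), np.float64(36.35601861396651))
```

View pics/w1.png

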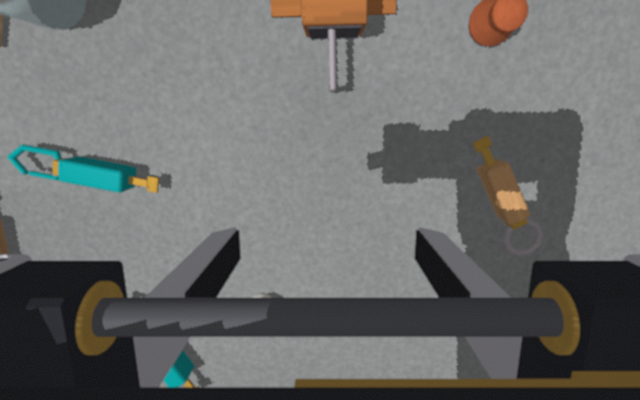

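Wrist view: the eye's level rod runs from the plate at (332,35) to the bar at about (334,88). The ring key at (510,190) is to be avoided. I'll take an enlarged crop for the bar.

```bash
python3 - <<'E'
import cv2
b=cv2.imread('pics/w1.png')[0:100,265:405]
cv2.imwrite('pics/w1c.png',cv2.resize(b,None,fx=5.7,fy=5.7,interpolation=cv2.INTER_CUBIC)[:,:798])
E
```

```text
(no output)
```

View pics/w1c.png

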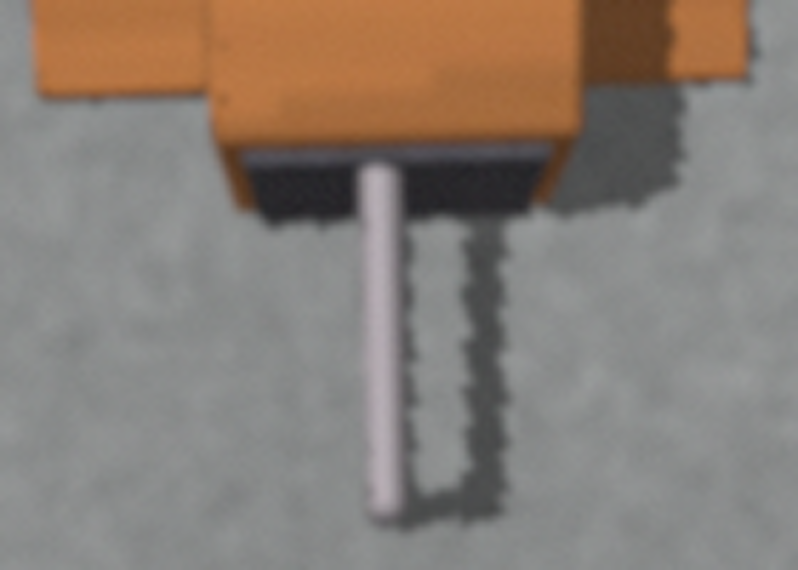

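```bash
python3 - <<'E'
from h import *
import pickle
i=pickle.load(open('w1.pkl','rb'))
a=lambda u,v,z:atz('wrist',265+u/5.7,v/5.7,z,i)
A,B=a(215,138,58),a(578,137,58)
d=A-B;print(A,B,np.linalg.norm(d),'yaw',np.arctan2(d[1],d[0])-np.pi/2,'mid',(A+B)/2)
b=a(385,501,46);p=a(379,165,46);d=p-b;print('bar',b,'plate',p,'yaw rod',np.arctan2(d[1],d[0]),np.linalg.norm(d))
E
```

```text
[ 615.26665896 -113.15583332   58.        ] [ 599.45800508 -168.87334356   58.        ] 57.916789321265156 yaw -0.276462919913107 mid [ 607.36233202 -141.01458844   58.        ]
bar [ 555.19632802 -124.57784403   46.        ] plate [ 606.52807278 -137.98834716   46.        ] yaw rod -0.2555400988336619 53.05459088020518
```

Both views agree on the bar at about (554,-124.5), 53 mm out, with block yaw about -0.25. Next I hover near the key for a close look.

```bash
python3 -c "
from h import *
plan((430,340,200),-.284)"
```

```text
from [470.  -95.5 232.7] [-3.136  0.027 -0.278] F [0.5 0.2 0.7] D [-40.  435.5 -32.7] dyaw -0.006 t 1.65
[-14.0, -37.0, 3.0, 0.001]
[-14.0, -37.0, 3.0, 0.001]
[-14.0, -37.0, 3.0, 0.001]
[-14.0, -37.0, 3.0, 0.001]
[-14.0, -37.0, 3.0, 0.001]
[-14.0, -37.0, 3.0, 0.001]
[-14.0, -37.0, 3.0, 0.001]
[-15.0, -37.0, 3.0, 0.001]
[-15.0, -37.0, 3.0, 0.001]
[-15.0, -37.0, 3.0, 0.001]
[-15.0, -37.0, 3.0, 0.001]
```

drive_tool(motion=[-14, -37, 3, 0, -14, -37, 3, 0, -14, -37, 3, 0, -14, -37, 3, 0, -14, -37, 3, 0, -14, -37, 3, 0, -14, -37, 3, 0, -14, -37, 3, 0])

```text
clock: 2.32
eef_pos: [447.1, 223.5, 208.9]
eef_rot: [-3.137, 0.026, -0.301]
wrist_force: [1.1, -1.0, 0.6]
finger_gap: 94.2
```

drive_tool(motion=[-14, -37, 3, 0, -14, -37, 3, 0, -8, -20, 3, 0, 0, 0, 0, 0], jaw=0.3, grip_force=60)

```text
clock: 2.65
eef_pos: [439.4, 333.7, 197.5]
eef_rot: [-3.138, 0.027, -0.301]
wrist_force: [-1.0, -0.2, -0.2]
finger_gap: 70.7
```

```bash
python3 - <<'E'
from h import *
import pickle
plan((430,340,200),-.284)
i=camera_info('wrist');pickle.dump(i,open('w2.pkl','wb'));save('wrist','w2.png')
print(proj('wrist',(491,328,34),i),proj('wrist',(397,355,17),i))
E
```

```text
from [439.4 333.7 197.5] [-3.138  0.027 -0.301] F [-1.  -0.2 -0.2] D [-9.4  6.3  2.5] dyaw 0.017 t 2.65
[-11.0, -3.0, -3.0, -0.017]
(np.float64(317.0591735316148), np.float64(129.94173200142745)) (np.float64(320.2238768600478), np.float64(222.56154833133292))
```

View pics/w2.png

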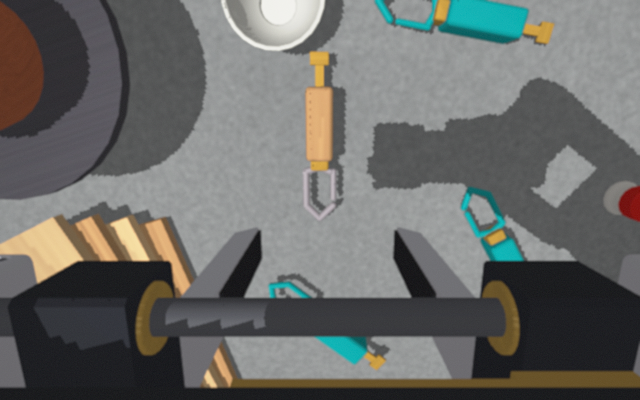

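Wrist view: the kiln key's grip spans (306-333, 87-160) and the hook's nose is at (320,218). The gate break is on the right, which is the key's +y (world -y), as deduced.

```bash
python3 - <<'E'
from h import *
import pickle
i=pickle.load(open('w2.pkl','rb'))
P=[atz('wrist',u,v,34,i) for u,v in[(307.5,87),(332,87),(331.5,160.5),(305.5,160.5)]]
c=np.mean(P,0);d=(P[2]+P[3]-P[0]-P[1])/2
n=atz('wrist',320,214,17,i);t=n-c
print(c,np.linalg.norm(d),np.arctan2(d[1],d[0]),'nose',n,np.hypot(*t[:2]),np.arctan2(t[1],t[0]))
y=2.86;g=c+18*np.array([np.cos(y),np.sin(y),0]);print(g)
plan((g[0],g[1],110),-.28)
E
```

```text
[495.05400528 324.67649848  34.        ] 67.84240262889871 2.816766882567018 nose [406.13863449 352.35479161  17.        ] 93.12374064748094 2.8398122835803536
[477.76295183 329.67844515  34.        ]
from [439.6 332.3 197.5] [-3.138  0.027 -0.301] F [-0.2  0.2 -0.4] D [ 38.1  -2.6 -87.5] dyaw 0.021 t 2.7
[12.0, -3.0, 29.0, -0.007]
[12.0, -3.0, 29.0, -0.007]
[12.0, -3.0, 29.0, -0.007]
```

drive_tool(motion=[12, -2, 29, -0.004, 12, -2, 29, -0.004, 12, -2, 29, -0.003, 0, 0, 25, 0, 0, 0, 0, 0])

```text
clock: 3.12
eef_pos: [478.1, 324.0, 81.2]
eef_rot: [-3.135, 0.023, -0.295]
wrist_force: [-0.5, -0.5, -0.7]
finger_gap: 66.1
```

```bash
python3 - <<'E'
from h import *
plan((476,331,4),-.29,n=4)
E
```

```text
from [478.1 324.   81.2] [-3.135  0.023 -0.295] F [-0.5 -0.5 -0.7] D [ -2.1   7.  -77.2] dyaw 0.005 t 3.1167
[-1.0, -2.0, 19.0, -0.001]
[-1.0, -2.0, 19.0, -0.001]
[-1.0, -2.0, 19.0, -0.001]
[-1.0, -2.0, 19.0, -0.001]
```

drive_tool(motion=[-1, -2, 19, 0, -1, -2, 19, 0, -1, -2, 18, 0, 0, -1, 13, 0, 0, 0, 0, 0])

```text
clock: 3.53
eef_pos: [480.2, 328.1, 14.6]
eef_rot: [-3.133, 0.02, -0.303]
wrist_force: [-0.5, -0.0, -0.8]
finger_gap: 65.7
```

```bash
python3 - <<'E'
from h import *
plan((476,331,4),-.29,n=1)
print(read_state()['joints'])
E
```

```text
from [480.2 328.1  14.6] [-3.133  0.02  -0.303] F [-0.5 -0.  -0.8] D [ -4.2   2.9 -10.6] dyaw 0.013 t 3.5333
[-5.0, -2.0, 11.0, -0.013]
[0.52671692 0.59265315 1.58241634 0.02525487 0.97376812 2.38640738]
```

drive_tool(motion=[-3, -1, 5, -0.013, -2, -1, 5, 0, 0, 0, 0, 0])

```text
clock: 3.78
eef_pos: [477.3, 331.5, 7.1]
eef_rot: [-3.13, 0.018, -0.29]
wrist_force: [-0.0, -0.1, 0.1]
finger_gap: 66.1
```

drive_tool(motion=[0, 0, 0, 0, 0, 0, 0, 0, 0, 0, 0, 0, 0, 0, 0, 0, 0, 0, 0, 0, 0, 0, 0, 0], jaw=1, grip_force=60)

```text
clock: 4.28
eef_pos: [478.4, 332.3, 10.1]
eef_rot: [-3.127, 0.015, -0.29]
wrist_force: [-0.6, -0.1, -0.4]
finger_gap: 29.5
```

drive_tool(motion=[0, 0, 4, 0, 0, 0, 0, 0, 0, 0, 0, 0])

```text
clock: 4.53
eef_pos: [479.2, 332.4, 10.2]
eef_rot: [-3.126, 0.013, -0.29]
wrist_force: [0.9, 0.0, -1.8]
finger_gap: 25.2
```

```bash
python3 - <<'E'
from h import *
s=read_state();print(s['eef_pos'],s['eef_rot'],s['finger_gap'],s['wrist_force'])
E
```

```text
[479.15349488 332.38465147  10.16779255] [-3.12627203  0.01332541 -0.28967378] 25.182327196108858 [ 0.91944521  0.01868348 -1.81693455]
```

The grip is high (TCP z 10), so I regrasp lower.

drive_tool(motion=[0, 0, 0, 0, 0, 0, 3, 0, 0, 0, 3, 0, 0, 0, 2, 0], jaw=0.45)

```text
clock: 4.87
eef_pos: [479.1, 332.6, 1.2]
eef_rot: [-3.126, 0.013, -0.29]
wrist_force: [-0.4, -0.4, -0.0]
finger_gap: 48.7
```

drive_tool(motion=[0, 0, 2, 0, 0, 0, 1, 0, 0, 0, 0, 0])

```text
clock: 5.12
eef_pos: [479.6, 333.9, 0.9]
eef_rot: [-3.124, 0.013, -0.29]
wrist_force: [0.4, -0.5, 0.0]
finger_gap: 51.7
```

drive_tool(motion=[0, 0, -2, 0, 0, 0, 0, 0, 0, 0, 0.5, 0, 0, 0, 0.5, 0, 0, 0, 0.5, 0, 0, 0, 0, 0], jaw=1)

```text
clock: 5.62
eef_pos: [479.4, 333.7, 1.0]
eef_rot: [-3.125, 0.013, -0.29]
wrist_force: [-1.1, 0.5, 2.7]
finger_gap: 25.5
```

```bash
python3 - <<'E'
from h import *
import pickle
s=read_state();print(s['eef_pos'],s['eef_rot'],s['finger_gap'],s['wrist_force'])
E
```

```text
[479.39072232 333.66935563   0.95046672] [-3.12507026  0.01340111 -0.28983963] 25.46677321939504 [-1.13253124  0.5155464   2.70817052]
```

drive_tool(motion=[0, 0, -15, 0, 0, 0, -25, 0, 0, 0, -25, 0, 0, 0, -20, 0, 0, 0, 0, 0])

```text
clock: 6.03
eef_pos: [478.3, 330.8, 85.1]
eef_rot: [-3.131, 0.019, -0.29]
wrist_force: [0.2, 0.6, -1.5]
finger_gap: 25.4
```

```bash
python3 - <<'E'
from h import *
plan((519,-55,80),1.32,n=18)
E
```

```text
from [478.3 330.8  85.1] [-3.131  0.019 -0.29 ] F [ 0.2  0.6 -1.5] D [  40.7 -385.8   -5.1] dyaw 1.61 t 6.0333
[8.0, 20.0, 0.0, -0.089]
[6.0, 21.0, 0.0, -0.089]
[5.0, 21.0, 0.0, -0.089]
[3.0, 21.0, 0.0, -0.089]
[1.0, 22.0, 0.0, -0.089]
[-1.0, 22.0, 0.0, -0.089]
[-3.0, 21.0, 0.0, -0.089]
[-5.0, 21.0, 0.0, -0.089]
[-7.0, 20.0, 0.0, -0.089]
[-9.0, 20.0, 0.0, -0.089]
[-10.0, 19.0, 0.0, -0.089]
[-12.0, 18.0, 0.0, -0.089]
[-14.0, 17.0, 0.0, -0.089]
[-15.0, 16.0, 0.0, -0.089]
[-16.0, 14.0, 0.0, -0.089]
[-17.0, 13.0, 0.0, -0.089]
[-19.0, 11.0, 0.0, -0.089]
[-19.0, 9.0, 0.0, -0.089]
```

drive_tool(motion=[8, 20, 0, -0.089, 6, 21, 0, -0.089, 5, 21, 0, -0.089, 3, 21, 0, -0.089, 1, 22, 0, -0.089, -1, 22, 0, -0.089, -3, 21, 0, -0.089, -5, 21, 0, -0.089])

```text
clock: 6.7
eef_pos: [494.6, 154.4, 72.4]
eef_rot: [-3.119, 0.014, 0.457]
wrist_force: [-1.1, -0.3, -1.5]
finger_gap: 25.6
```

```bash
python3 - <<'E'
from h import *
plan((519,-55,80),1.32,n=9)
E
```

```text
from [494.6 154.4  72.4] [-3.119  0.014  0.457] F [-1.1 -0.3 -1.5] D [  24.4 -209.4    7.6] dyaw 0.863 t 6.7
[-8.0, 22.0, -1.0, -0.096]
[-10.0, 21.0, -1.0, -0.096]
[-12.0, 20.0, -1.0, -0.096]
[-14.0, 19.0, -1.0, -0.096]
[-16.0, 18.0, -1.0, -0.096]
[-17.0, 16.0, -1.0, -0.096]
[-19.0, 14.0, -1.0, -0.096]
[-20.0, 12.0, -1.0, -0.096]
[-21.0, 10.0, -1.0, -0.096]
```

drive_tool(motion=[-8, 22, -2, -0.096, -10, 21, -2, -0.096, -12, 20, -2, -0.096, -14, 19, -2, -0.096, -16, 18, -2, -0.096, -17, 16, -2, -0.096, -19, 14, -2, -0.096, -15, 9, -2, -0.096])

```text
clock: 7.37
eef_pos: [512.8, -36.2, 73.7]
eef_rot: [-3.103, -0.002, 1.264]
wrist_force: [-0.2, 0.2, -2.8]
finger_gap: 25.6
```

```bash
python3 - <<'E'
from h import *
plan((519,-59,80),1.32,n=3)
E
```

```text
from [512.8 -36.2  73.7] [-3.103e+00 -2.000e-03  1.264e+00] F [-0.2  0.2 -2.8] D [  6.2 -22.8   6.3] dyaw 0.056 t 7.3667
[-7.0, 4.0, -2.0, -0.019]
[-7.0, 4.0, -2.0, -0.019]
[-7.0, 4.0, -2.0, -0.019]
```

drive_tool(motion=[-7, 4, 0, -0.019, -7, 4, 10, -0.019, -7, 4, 15, -0.019, 0, 0, 15, 0, 0, 0, 10, 0, 0, 0, 0, 0])

```text
clock: 7.87
eef_pos: [514.1, -64.2, 14.2]
eef_rot: [-3.097, -0.004, 1.326]
wrist_force: [0.0, 0.5, -1.8]
finger_gap: 25.8
```

```bash
python3 - <<'E'
from h import *
plan((519,-59,4),1.32,n=2)
E
```

```text
from [514.1 -64.2  14.2] [-3.097 -0.004  1.326] F [ 0.   0.5 -1.8] D [  4.9   5.2 -10.2] dyaw -0.006 t 7.8667
[3.0, 2.0, 5.0, 0.003]
[3.0, 2.0, 5.0, 0.003]
```

drive_tool(motion=[3, 2, 5, 0.003, 3, 2, 4, 0.003, 0, 0, 0, 0, 0, 0, 0, 0])

```text
clock: 8.2
eef_pos: [519.3, -57.8, 3.7]
eef_rot: [-3.095, -0.004, 1.32]
wrist_force: [0.3, 0.2, -1.8]
finger_gap: 25.9
```

```bash
python3 - <<'E'
from h import *
import pickle
s=read_state()
i={n:camera_info(n) for n in('side','wrist')};pickle.dump(i,open('w3.pkl','wb'))
a=camera('side');w=camera('wrist');s2=read_state()
plan((519,-59,4),1.32,n=2)
cv2.imwrite('pics/s3full.png',a[:,:,::-1]);cv2.imwrite('pics/w3full.png',w[:,:,::-1])
top=cv2.resize(a[110:200,235:375,::-1],None,fx=5,fy=5,interpolation=cv2.INTER_CUBIC)
cv2.imwrite('pics/s3.png',np.hstack([top]));cv2.imwrite('pics/w3.png',w[:,:,::-1])
E
```

```text
from [519.3 -57.9   3.9] [-3.096 -0.004  1.32 ] F [ 0.3  0.2 -1.3] D [-0.3 -1.1  0.1] dyaw -0.0 t 8.3
[-1.0, -0.0, -0.0, 0.0]
[-1.0, -0.0, -0.0, 0.0]
```

View pics/w3.png

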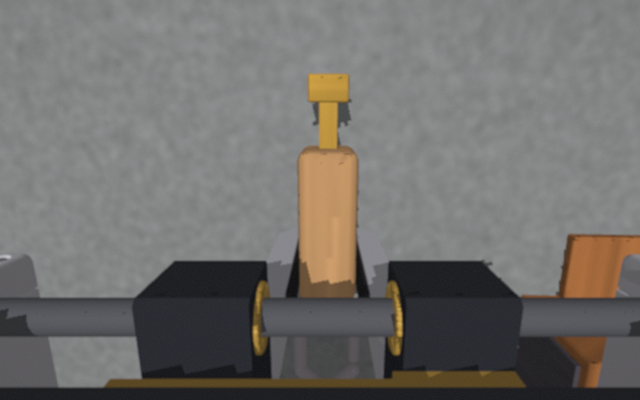

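View pics/s3.png

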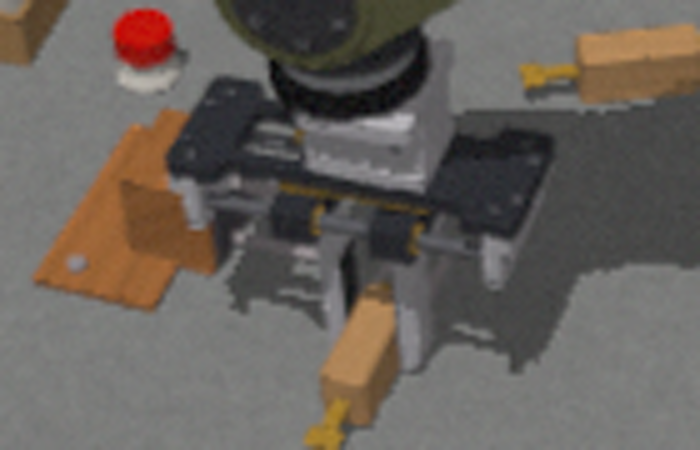

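Wrist view: the key is straight in the jaws. The grip's rear edge is at (328,149), on the axis, and the block is at the right edge. Side view: key lowered, hook hidden behind the gripper. I'll use the rear edge to get the key's offset in the jaws.

```bash
python3 - <<'E'
from h import *
import pickle
i=pickle.load(open('w3.pkl','rb'))['wrist']
T=np.array([519.3,-57.9]);a=1.32;R=np.array([[np.cos(a),np.sin(a)],[np.sin(a),-np.cos(a)]])
for u,v,z in[(328,149,36),(328,74,19),(299,200,36),(357,200,36)]:
    p=atz('wrist',u,v,z,i); print(np.round(p,1),'tool xy',np.round(R.T@(p[:2]-T),1))
E
```

```text
[534.6  -7.   36. ] tool xy [53.1  2.1]
[541.6  23.6  19. ] tool xy [84.5  1.4]
[517.1 -24.9  36. ] tool xy [ 31.4 -10.3]
[541.2 -30.8  36. ] tool xy [31.7 14.5]
```

drive_tool(motion=[-1, 6, 0, 0, -1, 7, 0, 0, -1, 5, 0, 0, 0, 0, 0, 0])

```text
clock: 8.63
eef_pos: [538.6, -66.2, 4.5]
eef_rot: [-3.099, -0.004, 1.32]
wrist_force: [-0.7, -0.2, -1.8]
finger_gap: 25.2
```

```bash
cat >> h.py <<'E'
def rel(bar=(554,-124.5),off=17,offy=1):
    s=read_state();a=s['eef_rot'][2];d=np.array(bar)-s['eef_pos'][:2]
    x=np.array([np.cos(a),np.sin(a)]); y=np.array([np.sin(a),-np.cos(a)]);F=s['wrist_force'][:2]
    print('bar in key x %.1f y %.1f'%(off-d@x,d@y-offy),'tcp',np.round(s['eef_pos'],1),'rot',np.round(s['eef_rot'],3),'F along key x %.1f y %.1f z %.1f'%(-F@x,F@y,s['wrist_force'][2]),'Mz %.2f'%s['moment'][2],'gap %.1f t %.2f'%(s['finger_gap'],s['clock']))
E
python3 -c "
from h import *
rel()"
```

```text
bar in key x 69.6 y 28.4 tcp [538.6 -66.2   4.5] rot [-3.099 -0.004  1.32 ] F along key x 0.4 y -0.6 z -1.8 Mz -0.00 gap 25.2 t 8.63
```

Now I creep to contact in small steps.

drive_tool(motion=[0, 2, 0, 0, 0, 2, 0, 0, 0, 1, 0, 0, 0, 1, 0, 0, 0, 0, 0, 0])

```text
clock: 9.05
eef_pos: [545.3, -68.3, 4.2]
eef_rot: [-3.099, -0.004, 1.32]
wrist_force: [0.1, -0.2, -2.1]
finger_gap: 25.6
```

```bash
python3 -c "
from h import *
rel()"
```

```text
bar in key x 69.3 y 21.4 tcp [545.3 -68.3   4.2] rot [-3.099 -0.004  1.32 ] F along key x 0.2 y 0.2 z -2.1 Mz 0.00 gap 25.6 t 9.05
```

drive_tool(motion=[0, 1, 0, 0, 0, 1, 0, 0, 0, 1, 0, 0, 0, 1, 0, 0])

```text
clock: 9.38
eef_pos: [549.1, -69.1, 4.0]
eef_rot: [-3.098, -0.004, 1.32]
wrist_force: [-1.6, 0.4, -1.2]
finger_gap: 25.7
```

```bash
python3 -c "
from h import *
rel()"
```

```text
bar in key x 69.4 y 17.5 tcp [549.1 -69.1   4. ] rot [-3.098 -0.004  1.32 ] F along key x 0.0 y -1.6 z -1.2 Mz -0.14 gap 25.7 t 9.38
```

drive_tool(motion=[0, 1, 0, 0, 0, 1, 0, 0, 0, 1, 0, 0, 0, 1, 0, 0])

```text
clock: 9.72
eef_pos: [552.5, -69.8, 3.5]
eef_rot: [-3.096, -0.004, 1.32]
wrist_force: [-2.7, 0.9, -0.0]
finger_gap: 25.4
```

```bash
python3 -c "
from h import *
rel()"
```

```text
bar in key x 69.6 y 14.1 tcp [552.5 -69.8   3.5] rot [-3.096 -0.004  1.32 ] F along key x -0.2 y -2.9 z -0.0 Mz -0.18 gap 25.4 t 9.72
```

drive_tool(motion=[0, 1, 0, 0, 0, 1, 0, 0, 0, 1, 0, 0, 0, 1, 0, 0])

```text
clock: 10.05
eef_pos: [556.0, -70.9, 3.0]
eef_rot: [-3.094, -0.004, 1.319]
wrist_force: [-4.0, 1.1, -2.0]
finger_gap: 25.3
```

```bash
python3 -c "
from h import *
rel()"
```

```text
bar in key x 69.4 y 10.4 tcp [556.  -70.9   3. ] rot [-3.094 -0.004  1.319] F along key x -0.1 y -4.1 z -2.0 Mz -0.24 gap 25.3 t 10.05
```

drive_tool(motion=[-0.5, 1, 0, 0, -0.5, 1, 0, 0, -0.5, 1, 0, 0, 0, 1, 0, 0])

```text
clock: 10.38
eef_pos: [559.5, -72.9, 2.6]
eef_rot: [-3.092, -0.005, 1.319]
wrist_force: [-5.5, 1.1, -1.7]
finger_gap: 25.7
```

```bash
python3 -c "
from h import *
rel()"
```

```text
bar in key x 68.4 y 6.5 tcp [559.5 -72.9   2.6] rot [-3.092 -0.005  1.319] F along key x 0.3 y -5.6 z -1.7 Mz -0.23 gap 25.7 t 10.38
```

drive_tool(motion=[0, 1, 0, 0, 0, 1, 0, 0, 0, 1, 0, 0])

```text
clock: 10.63
eef_pos: [561.6, -73.8, 1.9]
eef_rot: [-3.089, -0.004, 1.319]
wrist_force: [-6.0, 1.9, -0.8]
finger_gap: 25.9
```

```bash
python3 -c "
from h import *
rel()"
```

```text
bar in key x 68.0 y 4.3 tcp [561.6 -73.8   1.9] rot [-3.089 -0.004  1.319] F along key x -0.3 y -6.3 z -0.8 Mz -0.29 gap 25.9 t 10.63
```

drive_tool(motion=[0, 1, -0.5, 0, 0, 1, -0.5, 0])

```text
clock: 10.8
eef_pos: [562.5, -74.2, 1.9]
eef_rot: [-3.086, -0.004, 1.319]
wrist_force: [-5.4, 1.6, -2.4]
finger_gap: 25.8
```

```bash
python3 -c "
from h import *
rel()"
```

```text
bar in key x 67.8 y 3.3 tcp [562.5 -74.2   1.9] rot [-3.086 -0.004  1.319] F along key x -0.2 y -5.7 z -2.4 Mz -0.25 gap 25.8 t 10.80
```

drive_tool(motion=[0, 1, 0, 0, 0, 1, 0, 0])

```text
clock: 10.97
eef_pos: [563.4, -74.5, 1.5]
eef_rot: [-3.083, -0.004, 1.318]
wrist_force: [-11.1, 4.9, 8.4]
finger_gap: 25.8
```

```bash
python3 -c "
from h import *
rel()"
```

```text
bar in key x 67.8 y 2.4 tcp [563.4 -74.5   1.5] rot [-3.083 -0.004  1.318] F along key x -1.9 y -12.0 z 8.4 Mz -0.37 gap 25.8 t 10.97
```

Hard stop reached at 12 N, so the bar is inside. Now I pull back along the grip.

drive_tool(motion=[0, 0, -0.5, 0, 2, 0, -0.5, 0, 3, 0, 0, 0, 3, 0, 0, 0])

```text
clock: 11.3
eef_pos: [564.3, -67.0, 1.7]
eef_rot: [-3.079, -0.003, 1.317]
wrist_force: [-4.5, 0.8, -0.2]
finger_gap: 26.0
```

```bash
python3 -c "
from h import *
rel()"
```

```text
bar in key x 75.2 y 3.5 tcp [564.3 -67.    1.7] rot [-3.079e+00 -3.000e-03  1.317e+00] F along key x 0.3 y -4.5 z -0.2 Mz -0.28 gap 26.0 t 11.30
```

drive_tool(motion=[2, 0, 0, 0, 2, 0, 0, 0, 2, 0, 0, 0, 1, 0, 0, 0])

```text
clock: 11.63
eef_pos: [567.7, -59.7, 2.1]
eef_rot: [-3.082, -0.003, 1.318]
wrist_force: [-0.3, 0.2, -2.1]
finger_gap: 25.8
```

```bash
python3 -c "
from h import *
rel()"
```

```text
bar in key x 83.1 y 2.0 tcp [567.7 -59.7   2.1] rot [-3.082e+00 -3.000e-03  1.318e+00] F along key x -0.1 y -0.4 z -2.1 Mz 0.03 gap 25.8 t 11.63
```

The lateral force dropped to zero, so the gate has sprung past the bar. I pull to the seat gently.

drive_tool(motion=[1, 0, 0, 0, 1, 0, 0, 0, 1, 0, 0, 0])

```text
clock: 11.88
eef_pos: [569.5, -58.1, 2.5]
eef_rot: [-3.086, -0.001, 1.318]
wrist_force: [0.8, -6.7, -2.8]
finger_gap: 25.4
```

```bash
python3 -c "
from h import *
rel()"
```

```text
bar in key x 85.2 y 0.6 tcp [569.5 -58.1   2.5] rot [-3.086e+00 -1.000e-03  1.318e+00] F along key x 6.3 y 2.5 z -2.8 Mz 0.11 gap 25.4 t 11.88
```

drive_tool(motion=[1, 0, 0, 0, 1, 0, 0, 0])

```text
clock: 12.05
eef_pos: [570.5, -57.6, 2.7]
eef_rot: [-3.088, 0.0, 1.319]
wrist_force: [-0.1, -6.2, -2.7]
finger_gap: 25.6
```

```bash
python3 -c "
from h import *
rel()"
```

```text
bar in key x 85.9 y -0.3 tcp [570.5 -57.6   2.7] rot [-3.088  0.     1.319] F along key x 6.0 y 1.5 z -2.7 Mz 0.15 gap 25.6 t 12.05
```

drive_tool(motion=[1.2, 0, 0, 0, 1.2, 0, 0, 0, 1.2, 0, 0, 0, 1.2, 0, 0, 0])

```text
clock: 12.38
eef_pos: [572.6, -56.4, 3.0]
eef_rot: [-3.091, 0.005, 1.318]
wrist_force: [-0.9, -7.5, -2.7]
finger_gap: 25.3
```

```bash
python3 -c "
from h import *
rel()"
```

```text
bar in key x 87.6 y -2.0 tcp [572.6 -56.4   3. ] rot [-3.091  0.005  1.318] F along key x 7.5 y 1.0 z -2.7 Mz 0.16 gap 25.3 t 12.38
```

drive_tool(motion=[1.2, -0.3, 0, 0, 1.2, -0.3, 0, 0, 1.2, -0.3, 0, 0, 1.2, -0.3, 0, 0, 1.2, -0.3, 0, 0, 1.2, -0.3, 0, 0])

```text
clock: 12.88
eef_pos: [572.9, -56.2, 2.5]
eef_rot: [-3.095, 0.014, 1.318]
wrist_force: [-0.5, -10.0, -4.5]
finger_gap: 26.0
```

```bash
python3 - <<'E'
from h import *
rel()
E
```

```text
bar in key x 87.8 y -2.3 tcp [572.9 -56.2   2.5] rot [-3.095  0.014  1.318] F along key x 9.8 y 2.1 z -4.5 Mz 0.16 gap 26.0 t 12.88
```

The tug held at 6 to 10 N for about 1 s and stalled solidly. I ease off and check with the scene camera before releasing.

drive_tool(motion=[-0.3, 0, 0, 0, 0, 0, 0.7, 0, 0, 0, 0.7, 0, 0, 0, 0, 0])

```text
clock: 13.22
eef_pos: [573.3, -57.0, 1.3]
eef_rot: [-3.096, 0.014, 1.317]
wrist_force: [-0.4, -0.6, -1.1]
finger_gap: 25.6
```

```bash
python3 - <<'E'
from h import *
rel(); print(proj('scene',(554,-124,17)))
u,v=map(int,proj('scene',(554,-124,17)))
save('scene','s4.png',(u-65,v-45,u+65,v+45),6)
E
```

```text
bar in key x 87.2 y -2.7 tcp [573.3 -57.    1.3] rot [-3.096  0.014  1.317] F along key x 0.7 y -0.2 z -1.1 Mz -0.00 gap 25.6 t 13.22
(np.float64(276.55412039574105), np.float64(192.18512823462655))
```

View pics/s4.png

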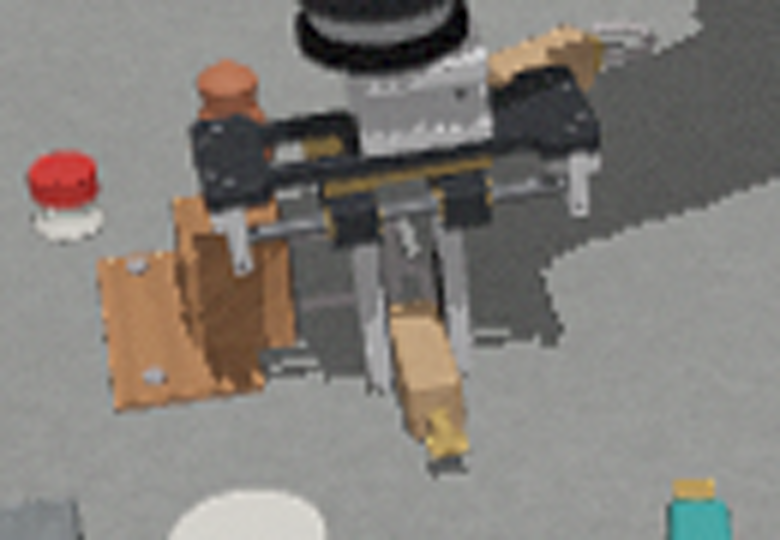

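drive_tool(motion=[0, 0, 0.7, 0, 0, 0, 0.7, 0])

```text
clock: 13.43
eef_pos: [573.3, -57.0, 1.2]
eef_rot: [-3.096, 0.014, 1.318]
wrist_force: [-6.2, -1.1, 10.2]
finger_gap: 25.6
```

drive_tool(motion=[0, 0, 0, 0, 0, 0, 0, 0, 0, 0, 0, 0, 0, 0, 0, 0], jaw=0.45)

```text
clock: 13.77
eef_pos: [573.9, -56.6, 1.9]
eef_rot: [-3.098, 0.014, 1.318]
wrist_force: [0.6, -0.4, 1.4]
finger_gap: 48.6
```

drive_tool(motion=[0, 0, -5, 0, 0, 0, -15, 0, 0, 0, -30, 0, 0, 0, -35, 0, 0, 0, -35, 0, 0, 0, -35, 0, 0, 0, -10, 0, 0, 0, 0, 0])

```text
clock: 14.43
eef_pos: [580.7, -55.5, 174.6]
eef_rot: [-3.095, 0.014, 1.318]
wrist_force: [-0.1, 0.7, -1.2]
finger_gap: 51.7
```

```bash
python3 - <<'E'
from h import *
rel()
a=camera('side')[:,:,::-1];u,v=map(int,proj('side',(554,-90,17)))
print(u,v);cv2.imwrite('pics/s5full.png',a)
b=a[v-35:v+45,u-60:u+50];cv2.imwrite('pics/s5.png',cv2.resize(b,None,fx=7,fy=7,interpolation=cv2.INTER_CUBIC))
E
```

```text
bar in key x 90.4 y -9.6 tcp [580.7 -55.5 174.6] rot [-3.095  0.014  1.318] F along key x -0.6 y -0.2 z -1.2 Mz -0.00 gap 51.7 t 14.43
298 167
```

View pics/s5.png

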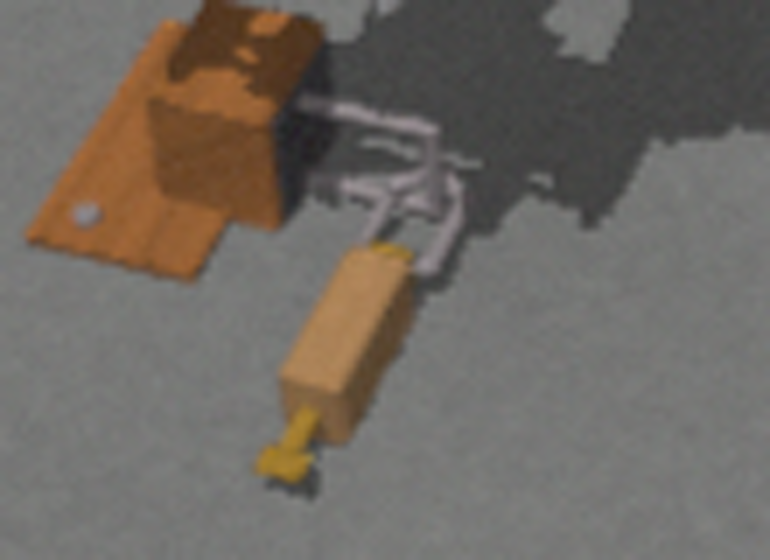

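Side view: the bar (440,130 to 437,200) stands inside the closed hook loop, the grip lies flat, and the gripper is clear. A quick numeric check of the seat against the bar follows.

```bash
python3 - <<'E'
from h import *
f=lambda u,v,z:atz('side',238+u/7,132+v/7,z)
P=[f(362,248,34),f(412,262,34),f(337,393,34),f(283,372,34)]
c=np.mean(P,0);d=(P[0]+P[1]-P[2]-P[3]);y=np.arctan2(d[1],d[0])
print('mid',c,'yaw',y,np.linalg.norm(d)/2,np.linalg.norm(P[0]-P[1]))
k=np.array([np.cos(y),np.sin(y)]);bow=c[:2]+87*k
b=f(434,133,46);b2=f(437,198,6);print('bar',b,b2,'bow',bow)
for bb in(b,b2,np.array([554,-124.5])):
    e=bow-bb[:2];a=-.25;print('eye frame',e@[np.cos(a),np.sin(a)],e@[-np.sin(a),np.cos(a)])
print(read_state()['eef_pos'])
E
```

```text
mid [573.31307199 -36.98003746  34.        ] yaw -1.8609430177269848 67.876982390481 20.07149802047204
bar [ 551.7269783  -122.52905778   46.        ] [ 553.4805246  -128.97438382    6.        ] bow [ 548.42299946 -120.34360438]
eye frame -3.7419559610823754 1.3000954990566451
eye frame -7.035587934457802 7.111217665534786
eye frame -6.4319338342777375 2.64741133437767
[580.62971378 -55.51916987 173.78505682]
```

The side estimate is within limits, but it carries a few mm of error. One overhead wrist view will settle it.

drive_tool(motion=[-30, 0, -10, 0, -35, 0, -10, 0, -35, 0, -10, 0, -35, 0, 0, 0, -15, 0, 0, 0, 0, 0, 0, 0])

```text
clock: 14.98
eef_pos: [540.6, -204.3, 196.6]
eef_rot: [-3.081, 0.013, 1.323]
wrist_force: [0.5, 0.7, 0.1]
finger_gap: 51.6
```

```bash
python3 - <<'E'
from h import *
import pickle
s=read_state();print(s['eef_pos'],s['eef_rot'])
i=camera_info('wrist');pickle.dump(i,open('w6.pkl','wb'))
u,v=map(int,proj('wrist',(558,-100,17),i));print(u,v)
x0,y0=max(0,u-65),max(0,v-75);print(x0,y0);save('wrist','w6.png',(x0,y0,x0+130,y0+120),5)
E
```

```text
[ 540.56162557 -204.28746079  196.57447404] [-3.08140981  0.01269875  1.32296335]
328 73
263 0
```

View pics/w6.png

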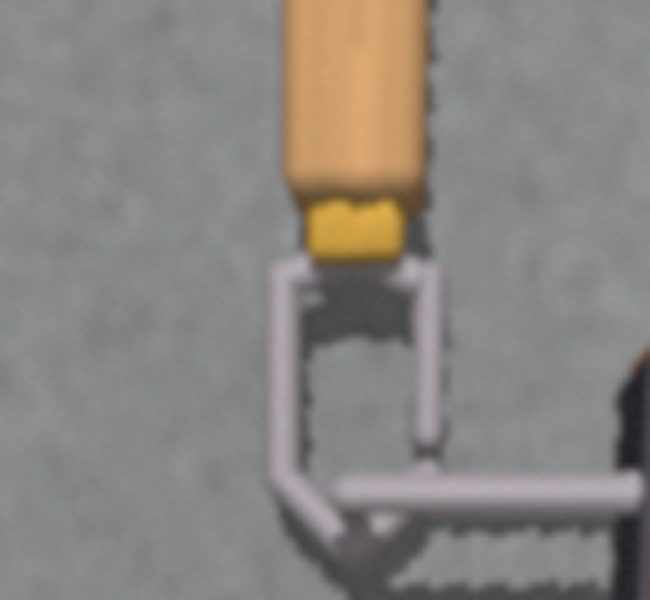

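```bash
python3 - <<'E'
from h import *
import pickle
i=pickle.load(open('w6.pkl','rb'))
f=lambda u,v,z:atz('wrist',263+u/5,v/5,z,i)[:2]
bar=f(351,490,46);sp=(f(286,280,17)+f(284,465,17))/2
A=f(285,268,17);B=f(428,268,17);C=f(284,475,17)  # pivot corners x=47, spine end x=83
mid=(A+B)/2;k=(C-A)/np.linalg.norm(C-A);print('w',np.linalg.norm(A-B),'l',np.linalg.norm(C-A),'yaw',np.arctan2(k[1],k[0]))
bow=mid+40*k;e=bow-bar;a=-.25;print('bar',bar,'bow',bow,'eye x,y',e@[np.cos(a),np.sin(a)],e@[-np.sin(a),np.cos(a)])
sign_off() if abs(e@[np.cos(a),np.sin(a)])<6 and -8<e@[-np.sin(a),np.cos(a)]<4 else print('no')
E
```

```text
w 27.06423982070887 l 37.62328430546951 yaw -1.8301995737226004
bar [ 557.29030464 -124.78285407] bow [ 556.8525338 -123.103722 ] eye x,y -0.8395855275999273 1.5186256793131123
the job is handed in; nothing more can be done
```

I clipped the kiln key onto the eye and left it lying flat on the table. I handed the job in at about 15 s; no verdict is reported.

- **Pressing in:** I pressed the gate against the bar. The lateral force rose from about 2 to 6 N, then hit the hard stop at about 12 N.
- **Pulling back:** the lateral force dropped to about zero as the gate sprang shut behind the bar. I tugged back in line at about 6–10 N for roughly 1 s, and the key stopped moving against the bar. Then I eased off, lowered the key, let go and backed away.
- **Forces:** all the force readings stayed below 20 N. I read them only at the end of each move, so short peaks in between would not show.
- **Final overhead view:** the gate is shut and the bar is in the nose. The seat measures about -0.8 mm across and +1.5 mm along from the bar in the eye's frame, inside the limits. The robot touches nothing.
- **Disagreement:** the coarser side-view estimate put the seat at about -4 to -7 mm across and +1 to +7 mm along. The +7 mm along is past the 5 mm limit. I trusted the close overhead view, which recovered the hook's known size to within about 2 mm.
- **Not measured:** I judged the key's flatness only by eye, and I did not re-measure the other loose items.
- **Pictures:** I viewed 11, one past the budget.

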